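# Unscrew the sprung lens cap and catch it

### The job

Unscrew the brass cap from the aluminium lens barrel in the spring clip by turning it anticlockwise (seen from above), easily enough that the thread is never strained. A spring under the cap pushes it off when the thread lets go, so have it in your grip at that moment, lift it clear, and set it down gently, rim down, on the blue felt of the parts tray. Do not let the cap fly loose or drop, and leave the other parts on the counter where they are.

Things in the scene. Friction and masses are not known exactly. Their poses are not given: they have to be found in the camera images.
- cap: Round knurled brass screw cap, 47 mm in diameter, 31 mm tall, 40 to 85 g, closed on top, white radial mark on top along its +x. Origin at the centre of its open lower rim, z up through its top. It starts screwed on the barrel, rim 83 to 89 mm above the counter; coarse right-hand thread (anticlockwise raises it, several mm a turn). It comes free after 0.8 to 1.3 turns, differing from start to start.
- cap_top (a point): Centre of the cap's top face, 31 mm above its rim. Nothing outside shows when the cap is free (rim then about 96 mm up). While threaded it is self-locking: it may be let go for a new grip, and a gentle upward pull meets resistance at once; on the last few degrees it holds only just. Once free, a pull meets none, and the spring throws the cap up if it is let go.
- barrel: Aluminium lens barrel upright in the clip, 42 mm in diameter up to 80 mm above the counter, then a threaded neck 37 mm wide, 24 mm tall, hidden in the cap. It does not turn or lean. Origin on its axis at counter height, z up. The clip lets it give about 1 mm per 6 N up and down and brings it back. The cap has 1 mm of play sideways on the thread.
- barrel_neck (a point): Centre of the neck's top, 104 mm above the counter. In the neck a sprung domed lens, 20 mm in diameter, presses the cap up with 2 to 4 N over the whole thread and 5 mm further. The thread is strained if cap and barrel bear on each other with more than 15 N: when the grip does not rise with the thread, pulls hard while it is engaged, or presses down.
- stand: Wooden stand, heavy and fixed, base 100 x 100 x 20 mm, with a 50 mm wide wooden upright to 70 mm height on its +x side that carries the steel spring clip. Origin at the centre of its underside, on the barrel's axis.
- tray: Fixed dark wooden parts tray with blue felt, outside 140 mm (its x) x 120 mm (its y) x 12 mm high, walls 4 mm thick, soft 3 mm felt on the floor (gives 1 mm per 3 N), its top 7 mm above the counter. Origin at the centre of its underside.
- wheel: Bystander: grey steel focusing wheel, 44 mm in diameter, 18 mm tall, lying flat. Origin at the centre of its underside.
- cell: Bystander: blackened objective cell, a ring of 46 mm outer diameter, 14 mm tall, lying flat. Origin at the centre of its underside.
- prism: Bystander: squat amber glass prism, a roof shape 36 x 28 mm at its foot, 20 mm tall. Origin at the centre of its underside.
- block: Bystander: walnut hinge pin block, 44 x 32 x 22 mm with three steel pins to 34 mm height. Origin at the centre of its underside.

How it is judged:
By the outcome, as a careful person would: the job done as asked, in the order asked, and still so for the second after the job is handed in, with the robot touching nothing.
It also fails if it takes over 72 s, if anything falls off the work surface, if the arm or the gripper's body presses on something with over 40 N, if the wrist force passes 120 N, or if a joint passes its speed limit or range.

### The arm

A 6-joint arm with a two-finger parallel gripper is mounted at the origin on the work surface. World frame = base frame: x ahead of the robot, y to its left, z up, the work surface at z = 0. Lengths are in m, angles in rad, forces in N, time in s.
With the tool pointing down it reaches from about 0.4 to 0.925 m from the base axis. Payload 3.4 kg.
Tool frame: the origin (TCP) lies on the centre line of the jaws, within the pads' length; the fingertips stand 11 mm ahead of it and the grasp point (between the pads) lies 8 mm behind it (tcp_to_tips is the distance from the TCP to the fingertips, in m); y points along the fingers, z is the direction in which the jaws open and shut, and the axes are right-handed (so a half turn about y gives the same grasp; the last joint's range is limited). The gripper opens to 85 mm and grips with 20 to 120 N. Pads are 22 mm wide; open, the fingers measure 114 mm over their backs; the gripper's body (76 mm by 85 mm) begins 54 mm behind the grasp point. The pads swing forward as they close: fully open they stand 13 mm farther back than shut.
Start: joints at [1.063, 0.307, 1.506, -0, 1.328, -0.073], TCP at [0.242, 0.522, 0.242] pointing down, gripper open.
Joint ranges: [-3.12, 3.12], [-1.05, 2.28], [0.14, 2.33], [-1.42, 4.57], [0.1, 2.73], [-2.68, 2.68]. Speed limits (rad/s): [2.57, 2.57, 3.14, 3.14, 3.14, 3.14].

### API

Orientations are given as a unit quaternion [x, y, z, w].
In Python, from workcell import * gives the robot as it stands.
- The arm moves only by the tool carry_out, never from a script. Its argument "deltas" is one flat list of numbers, 5 for each row, row after row: the finger opening in m, from 0 to 0.0854, then the shift along the world's x, y, z in m, then the turn about the world's z in rad. A call has exactly 10 rows; each row is the pose to reach, as a shift and turn from the pose commanded when the call began; what a row does not reach only later rows make up. A row lasts 1/8 s, in which the tool goes at most 62.5 mm and 10.7 degrees, less where a joint would pass 70% of its speed; a pose out of reach is approached as far as the arm can. A call with a gripper value outside its range is refused whole. The fingers move at their own pace and stop on an object; "grip_force" is the grip in N (left out, the last holds). Time passes only in rows, so rows that repeat a pose let the fingers close, or fill a call up. It gives the time, the measured TCP pose, the force and the opening at its end, in the units of the state.
- sense(): the state, without advancing time (a new reading comes with each control period).
- read_camera(name): name is "scene" or "top" or "wrist"; returns a dict with "image" (480x640x3 uint8, red, green, blue), "depth" (480x640 float32, m along the optical axis (not along the pixel's ray), 0 where there is no reading), "K" (3x3 intrinsics, pixels), "view" (4x4, takes a point from world to camera coordinates). Camera axes: x right, y up, looking along -z (the intrinsics and any distortion apply to the point x, -y, -z); pixel columns grow to the right and rows downward; lengths in m; the calibration is good to about 2 mm. The wrist camera is an equidistant fisheye: a pixel r from the principal point sees the ray r / f radians off the axis. A picture is of the moment at which its call begins.
- job_done(): hands the job in, once; it reports no verdict.
The state is a dict: "t": time; "joint_pos": joint angles; "qvel": joint speeds; "joint_efforts": joint torques, N m; "tool_pos": TCP position; "orientation": TCP orientation; "force": force on the tool from outside, world axes, zero at the start; "ft_torque": the same for the moment, N m; "opening": opening from 0.0 (shut) to 1.0 (fully open).
Only numpy, scipy, OpenCV 4.12 (cv2) and the standard library are available. Lean on these libraries where they do the work, as an engineer would, in place of code of your own. Each camera call takes 0.05 s, during which the arm holds its last target.

## Working session

There is one attempt and no reset: what is moved stays moved. The work goes in short steps, Python scripts to look and compute and a tool call to move; the robot and the scene stay as the last step left them, time stands still between calls to the robot, and variables do not carry over. Pictures are saved under pics/ and viewed, and the job is handed in when it is done.

Besides the shell and the picture viewer there is one more tool, called after "Call:" as a command line: name --argument value ..., lists and objects as JSON in quotes. carry_out: Moves the arm, as the interface text tells. Its arguments: {"type":"object","properties":{"deltas":{"type":"array","items":{"type":"number"}},"grip_force":{"type":"number"}},"required":["deltas"]}

```bash
ls; mkdir -p pics; python3 - <<'E'
from workcell import *
import cv2, numpy as np
s=sense(); print({k:np.round(v,4).tolist() for k,v in s.items()})
for n in ["scene","top","wrist"]:
    c=read_camera(n); cv2.imwrite(f"pics/{n}0.png",c["image"][:,:,::-1]); np.savez(f"{n}0.npz",**c)
    print(n,c["K"].tolist(),np.round(c["view"],4).tolist(),[k for k in c])
E
```

```text
pics
{'t': 0.0, 'joint_pos': [1.0635, 0.3076, 1.5076, -0.0, 1.3284, -0.0735], 'qvel': [-0.0013, -0.0001, -0.0002, -0.0011, 0.0015, 0.0003], 'joint_efforts': [-0.0028, -45.7551, -25.1912, -0.0004, 0.0131, 0.0], 'tool_pos': [0.2414, 0.5212, 0.2414], 'orientation': [0.6912, -0.1524, 0.152, -0.6899], 'force': [-0.1072, 0.3455, -0.4726], 'ft_torque': [0.0203, 0.0724, 0.0032], 'opening': 1.0005}
scene [[477.47081211240936, 0.0, 316.958759187638], [0.0, 477.47081211240936, 251.62882343445267], [0.0, 0.0, 1.0]] [[0.3221, 0.9466, -0.0141, -0.2062], [-0.6074, 0.2181, 0.7639, 0.3276], [0.7261, -0.2375, 0.6452, -1.2067], [0.0, 0.0, 0.0, 1.0]] ['image', 'depth', 'K', 'view']
top [[524.7556154835919, 0.0, 327.5526120898932], [0.0, 524.7556154835919, 232.5122715278065], [0.0, 0.0, 1.0]] [[0.0252, -0.9997, 0.0039, -0.016], [0.9982, 0.0254, 0.0535, -0.6547], [-0.0536, 0.0026, 0.9986, -0.7971], [0.0, 0.0, 0.0, 1.0]] ['image', 'depth', 'K', 'view']
wrist [[371.64829954431775, 0.0, 310.6688501028835], [0.0, 371.64829954431775, 237.7667793634878], [0.0, 0.0, 1.0]] [[0.4193, 0.9078, -0.0028, -0.5732], [-0.8586, 0.3955, -0.3262, 0.043], [-0.295, 0.1392, 0.9453, -0.3811], [0.0, 0.0, 0.0, 1.0]] ['image', 'depth', 'K', 'view']
```

View pics/scene0.png

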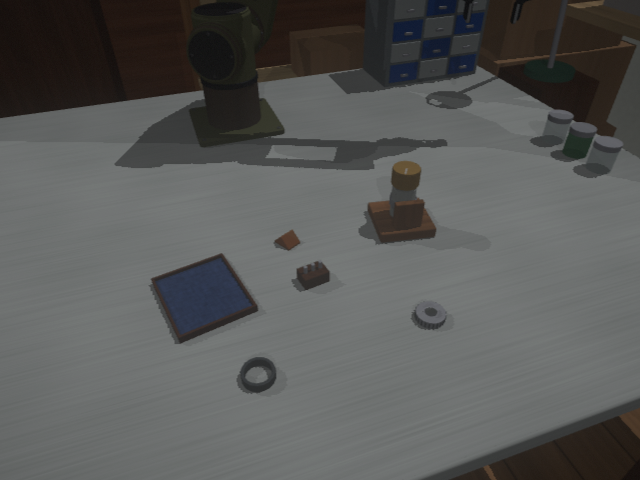

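View pics/top0.png

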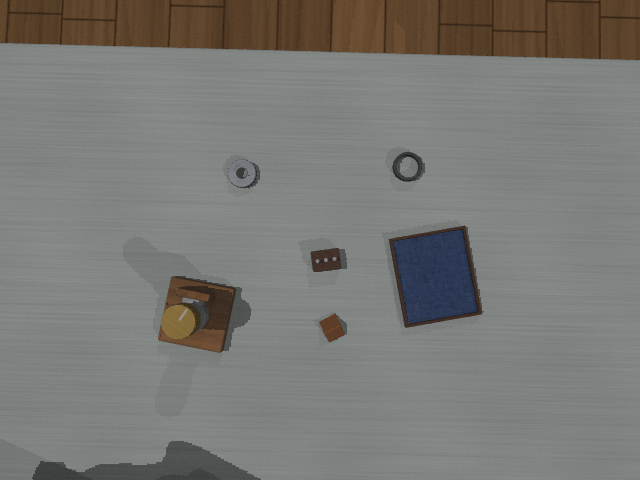

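View pics/wrist0.png

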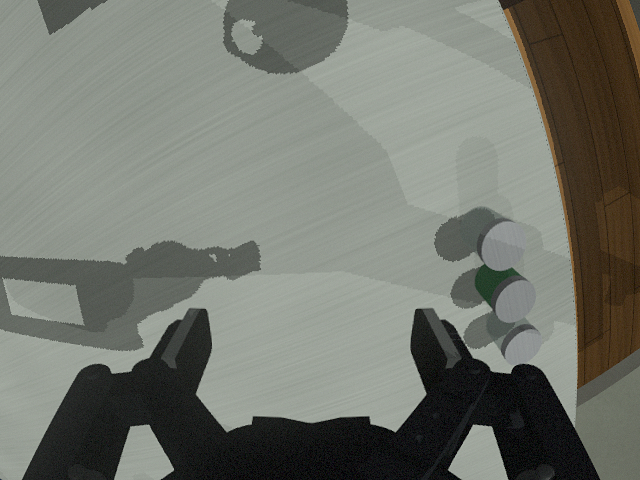

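```bash
cat > h.py <<'E'
import numpy as np, cv2
def load(f): return dict(np.load(f))
def ray(c,uv,fish=False):
    K=c["K"];V=c["view"];x=(uv[0]-K[0,2])/K[0,0];y=(uv[1]-K[1,2])/K[1,1]
    if fish:
        r=np.hypot(x,y); s=np.sin(r)/r if r>1e-9 else 1; d=np.array([x*s,-y*s,-np.cos(r)])
    else: d=np.array([x,-y,-1.])
    R=V[:3,:3]; return -R.T@V[:3,3], R.T@(d/np.linalg.norm(d))
def plane(c,uv,z,fish=False):
    o,d=ray(c,uv,fish); return o+d*(z-o[2])/d[2]
def tri(rays):
    A=np.zeros((3,3));b=np.zeros(3)
    for o,d in rays:
        P=np.eye(3)-np.outer(d,d);A+=P;b+=P@o
    p=np.linalg.solve(A,b); return p,[np.linalg.norm((np.eye(3)-np.outer(d,d))@(p-o)) for o,d in rays]
def cloud(c):
    K=c["K"];v,u=np.indices(c["depth"].shape);z=c["depth"]
    P=np.stack([(u-K[0,2])/K[0,0]*z,-(v-K[1,2])/K[1,1]*z,-z],-1)
    R=c["view"][:3,:3]; return (P-c["view"][:3,3])@R
def blobs(m,amin=40):
    n,l,s,ce=cv2.connectedComponentsWithStats(m.astype(np.uint8));
    return [(s[i].tolist(),np.round(ce[i],1).tolist(),l==i) for i in range(1,n) if s[i][4]>amin]
E
python3 - <<'E'
from h import *
from scipy.spatial.transform import Rotation as R
print(np.round(R.from_quat([0.6912, -0.1524, 0.152, -0.6899]).as_matrix(),3))
for n in ["scene","top"]:
    c=load(n+"0.npz"); h=cv2.cvtColor(c["image"],cv2.COLOR_RGB2HSV); P=cloud(c)
    print(n,"depth ok",(c["depth"]>0).mean())
    for nm,m in dict(brass=(h[...,0]>15)&(h[...,0]<30)&(h[...,1]>130)&(h[...,2]>70),blue=(h[...,0]>105)&(h[...,0]<125)&(h[...,1]>100)&(h[...,2]>40)).items():
        for s,ce,mm in blobs(m,200):
            p=P[mm&(c["depth"]>0)]
            print(nm,s,ce,np.round(np.median(p,0),4) if len(p) else None, np.round(np.percentile(p[:,2],[2,50,98]),4) if len(p) else None)
            if nm=="blue": 
                r=cv2.minAreaRect(cv2.findContours(mm.astype(np.uint8),0,2)[0][0]); print(r,[np.round(plane(c,q,0.007),4).tolist() for q in cv2.boxPoints(r)],plane(c,r[0],.007))
c=load("top0.npz");cv2.imwrite("pics/topz.png",cv2.resize(c["image"][250:380,130:270,::-1],None,fx=5,fy=5)[:600])
c=load("scene0.npz");cv2.imwrite("pics/scenez.png",cv2.resize(c["image"][150:260,350:450,::-1],None,fx=5,fy=5))
E
```

```text
[[ 0.907 -0.001  0.42 ]
 [-0.42  -0.002  0.907]
 [-0.    -1.    -0.002]]
scene depth ok 0.9958756510416666
blue [426, 0, 30, 16, 382] [440.3, 6.8] [-0.0766  0.5925  0.1976] [0.18   0.1976 0.2152]
((440.5, 7.5), (15.0, 29.0), 90.0) [[-0.9094, 1.0361, 0.007], [-0.8611, 1.1528, 0.007], [-0.6471, 1.0231, 0.007], [-0.6903, 0.9164, 0.007]] [-0.77190755  1.02928339  0.007     ]
blue [454, 12, 30, 22, 415] [468.7, 23.2] [-0.0763  0.6974  0.1467] [0.1242 0.1467 0.1712]
((468.53082275390625, 22.746150970458984), (18.23310661315918, 31.380786895751953), 82.87498474121094) [[-0.6434, 1.0064, 0.007], [-0.6477, 1.1533, 0.007], [-0.4289, 1.0174, 0.007], [-0.4288, 0.8871, 0.007]] [-0.53164735  1.01212713  0.007     ]
blue [393, 19, 30, 23, 525] [407.2, 29.9] [-0.0765  0.5015  0.1495] [0.1237 0.1495 0.1711]
((407.5077209472656, 30.061542510986328), (19.101348876953125, 31.50482177734375), 82.87498474121094) [[-0.6447, 0.7385, 0.007], [-0.6489, 0.8759, 0.007], [-0.4275, 0.766, 0.007], [-0.4275, 0.6439, 0.007]] [-0.53147872  0.75280801  0.007     ]
blue [421, 37, 30, 22, 454] [435.3, 47.4] [-0.0766  0.
[... 697 characters left out ...]
591]
((402.9999694824219, 71.99998474121094), (16.970561981201172, 30.547012329101562), 81.8698959350586) [[-0.2149, 0.5196, 0.007], [-0.2161, 0.6249, 0.007], [-0.0853, 0.5636, 0.007], [-0.0862, 0.4668, 0.007]] [-0.14822061  0.54225294  0.007     ]
top depth ok 0.996015625
brass [161, 304, 35, 36, 898] [177.6, 322.0] [0.5233 0.2003 0.118 ] [0.1152 0.118  0.1205]
blue [394, 230, 83, 94, 5772] [435.0, 276.1] [ 0.5915 -0.1691  0.008 ] [0.0051 0.008  0.0109]
((434.88201904296875, 276.0389404296875), (83.57086944580078, 70.07014465332031), 79.87532806396484) [[0.6446, -0.1027, 0.007], [0.6668, -0.211, 0.007], [0.5386, -0.2354, 0.007], [0.5169, -0.128, 0.007]] [ 0.59145741 -0.1692642   0.007     ]
```

View pics/topz.png

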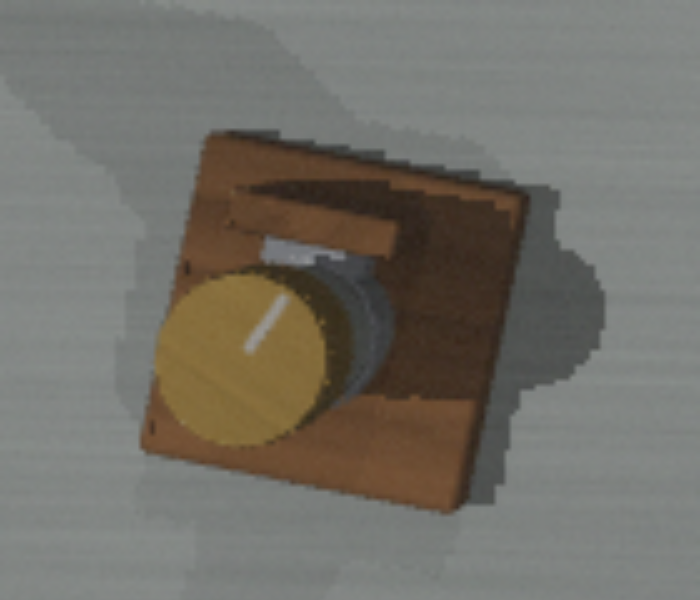

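View pics/scenez.png

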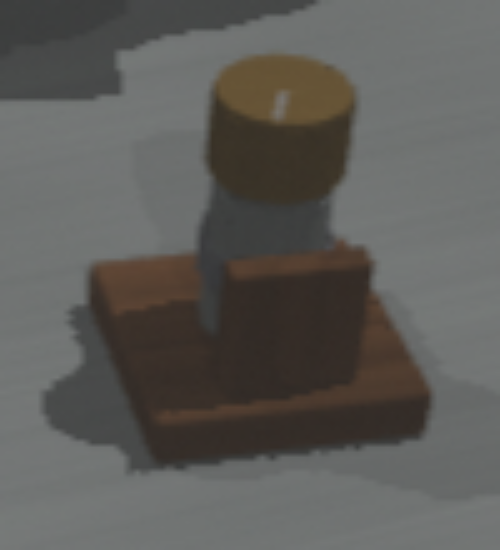

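```bash
python3 - <<'E'
from h import *
T=load("top0.npz");S=load("scene0.npz")
h=cv2.cvtColor(S["image"],cv2.COLOR_RGB2HSV)
m=(h[...,0]>12)&(h[...,0]<32)&(h[...,1]>110)
for s,ce,mm in blobs(m,200):
    if 150<ce[1]<200: print(s,ce,h[mm][:,2].min(),np.percentile(h[mm][:,2],[10,50,90]))
v=h[...,2]
for r in range(160,192): print(r,' '.join('%3d'%x for x in v[r,388:424]))
# top face: fit ellipse in each
ht=cv2.cvtColor(T["image"],cv2.COLOR_RGB2HSV)
P=cloud(T)
mt=(ht[...,0]>15)&(ht[...,0]<30)&(ht[...,1]>100)&(ht[...,2]>100)
b=[x for x in blobs(mt,300) if x[1][0]<260][0]
cn=max(cv2.findContours(b[2].astype(np.uint8),0,1)[0],key=len); print("top",b[0],b[1],cv2.fitEllipse(cn),cv2.minEnclosingCircle(cn))
for z in (.114,.117,.12): print(z, plane(T,cv2.fitEllipse(cn)[0],z))
for uv in [(406.6,167.3),(406.6,167.8)]:
    print(tri([ray(T,cv2.fitEllipse(cn)[0]),ray(S,uv)]))
PS=cloud(S); print(PS[165:171,402:411][...,2].mean(), PS[165:171,402:411].reshape(-1,3).mean(0), np.median(P[b[2]],0))
E
```

```text
[393, 162, 27, 13, 246] [406.5, 167.6] 86 [100. 101. 102.]
160 118 117 117 117 117 116 116 116 116 114 114 113 113 114 113 109 107 108 109 111 114 114 113 113 114 114 115 114 115 115 115 115 115 115 115 115
161 116 116 116 115 116 114 113 113 114 114 108 106 105 102 102 102 101 102 103 103 104 105 105 106 108 112 116 115 115 114 115 115 114 115 115 116
162 115 114 114 115 115 115 114 115 109 104 101 101 100 101 100 101 100 100 100 100 101 100 101 101 102 104 107 112 115 114 114 115 116 116 115 115
163 115 115 115 116 115 116 109 103 100 100 100 100 100  99 100 101 100 100 101 100 100 101 101 101 100 101 101  91  95 110 116 115 114 115 114 113
164 117 116 116 116 116 110 105 101 101 101 101 102 102 101 100 100  99  99 100 100 101 100 101 101 101 101 102 100 100 103 107 111 115 115 116 115
165 117 116 116 116 116 107 101 101 101 101 101 101 101 101 101 102 102 101 101 101 101 101 101 101 101 100 100 100 100 101 101 107 115 115 115 115
166 116 116 116 116 105  99 102 101 102 101 101 101 102 101 101 101 101 101 101 101 101 101 102 101 101 101 101 102 101 102 101 104 110 115 116 115
167 1
[... 3647 characters left out ...]
 62  65  70  72 101 119 118 118 118 118 117 118
top [161, 305, 35, 35, 893] [177.3, 321.9] ((177.56214904785156, 321.6429748535156), (33.20734405517578, 33.98460388183594), 24.983747482299805) ((177.9275360107422, 321.3623046875), 17.768516540527344)
0.114 [0.52368872 0.2009297  0.114     ]
0.117 [0.52405499 0.20010041 0.117     ]
0.12 [0.52442126 0.19927112 0.12      ]
(array([0.52373302, 0.20024146, 0.11535761]), [np.float64(0.00032861075722423304), np.float64(0.00032861075722429435)])
(array([0.52358438, 0.20049635, 0.11427799]), [np.float64(0.0003743035464363775), np.float64(0.0003743035464363632)])
0.11620211606735989 [0.52519137 0.19792022 0.11620212] [0.52348251 0.2003999  0.11803436]
```

Call:
carry_out --deltas '[0.085,0.028,-0.032,0,-0.18,0.085,0.056,-0.064,0,-0.36,0.085,0.084,-0.096,0,-0.54,0.085,0.112,-0.128,0,-0.72,0.085,0.141,-0.16,0,-0.9,0.085,0.169,-0.192,0,-1.08,0.085,0.197,-0.225,0,-1.26,0.085,0.225,-0.257,0,-1.44,0.085,0.254,-0.289,0,-1.62,0.085,0.282,-0.321,0,-1.8]' --grip_force 40

```text
t: 1.4
tool_pos: [0.5244, 0.1995, 0.242]
orientation: [-0.308, 0.637, -0.636, 0.308]
force: [1.2, 0.0, -0.1]
opening: 0.998
```

Call:
carry_out --deltas '[0.085,0,0,0,-0.18,0.085,0,0,0,-0.36,0.085,0,0,0,-0.54,0.085,0,0,0,-0.72,0.085,0,0,0,-0.9,0.085,0,0,0,-1.07,0.085,0,0,0,-1.09,0.085,0,0,0,-1.09,0.085,0,0,0,-1.09,0.085,0,0,0,-1.09]'

```text
t: 2.65
tool_pos: [0.5237, 0.2007, 0.2423]
orientation: [-0.064, -0.704, 0.704, 0.064]
force: [-0.2, -1.0, 0.9]
opening: 0.995
```

```bash
python3 - <<'E'
from workcell import *
from h import *
s=sense(); print({k:np.round(v,4).tolist() for k,v in s.items()})
c=read_camera("wrist"); cv2.imwrite("pics/w1.png",c["image"][:,:,::-1]); np.savez("w1.npz",**c)
o=-c["view"][:3,:3].T@c["view"][:3,3]; print("cam",o,"fwd",-c["view"][2,:3])
E
```

```text
{'t': 2.65, 'joint_pos': [0.2907, 0.2872, 1.5359, -0.0, 1.3185, 2.0429], 'qvel': [0.0008, -0.0001, 0.0006, -0.0006, -0.0002, 0.0057], 'joint_efforts': [-0.0023, -44.3184, -25.0859, -0.0002, 0.0013, -0.0104], 'tool_pos': [0.5237, 0.2007, 0.2423], 'orientation': [-0.064, -0.7042, 0.7042, 0.0641], 'force': [-0.1639, -0.956, 0.9294], 'ft_torque': [-0.0247, -0.018, -0.0067], 'opening': 0.9945}
cam [0.60624288 0.18510837 0.37347788] fwd [-0.32163753  0.05772496 -0.94510165]
```

View pics/w1.png

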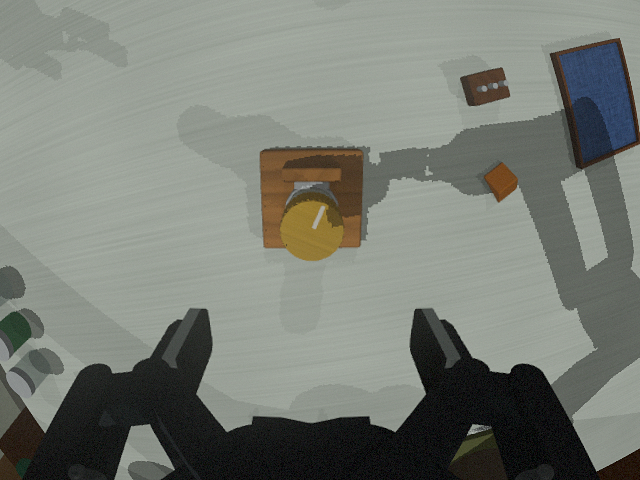

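```bash
python3 - <<'E'
from h import *
c=load("w1.npz"); h=cv2.cvtColor(c["image"],cv2.COLOR_RGB2HSV)
m=(h[...,0]>15)&(h[...,0]<30)&(h[...,1]>130)&(h[...,2]>110)
for s,ce,mm in blobs(m,300):
    k=cv2.findContours(mm.astype(np.uint8),0,1)[0]; k=max(k,key=len)[:,0,:]
    print(s,ce,cv2.fitEllipse(k))
    P=cloud  # not for fisheye
    for z in (.113,.1155,.118):
        q=np.array([plane(c,p.astype(float),z,True) for p in k]); hull=cv2.convexHull(q[:,:2].astype(np.float32)*1000)
        (x,y),r=cv2.minEnclosingCircle(hull); print(z,x,y,r)
T=load("top0.npz");S=load("scene0.npz")
W=ray(c,(312,231),True)
print(tri([W,ray(T,(177.6,321.6))]),tri([W,ray(S,(406.5,167.5))]),tri([W,ray(S,(406.5,167.5)),ray(T,(177.6,321.6))]))
v=c["depth"][225:237,306:318]; print("depth",np.median(v), (W[0]+W[1]*np.median(v)/ (W[1]@(-c["view"][2,:3]))))
E
```

```text
[263, 199, 93, 62, 2992] [307.4, 231.6] ((307.1885986328125, 231.00111389160156), (55.558448791503906, 83.13543701171875), 99.47105407714844)
0.113 524.7349243164062 200.69244384765625 35.69038009643555
0.1155 525.5172119140625 200.54286193847656 35.34783935546875
0.118 526.2994995117188 200.39332580566406 35.005313873291016
(array([0.52474918, 0.19890281, 0.12039385]), [np.float64(0.00029471405792920674), np.float64(0.0002947140579291507)]) (array([0.52355972, 0.19933707, 0.1151317 ]), [np.float64(0.0004293983955308454), np.float64(0.0004293983955308239)]) (array([0.52374066, 0.19968699, 0.11538198]), [np.float64(0.0007928285241230939), np.float64(0.0002979005095989527), np.float64(0.000807667032769032)])
depth 0.27030885 [0.52370413 0.19892378 0.11640098]
```

Call:
carry_out --deltas '[0.085,0,-0.0005,-0.03,0,0.085,0,-0.001,-0.06,0,0.085,0,-0.001,-0.085,0,0.085,0,-0.001,-0.1,0,0.085,0,-0.001,-0.11,0,0.085,0,-0.001,-0.112,0,0.085,0,-0.001,-0.112,0,0.085,0,-0.001,-0.112,0,0.085,0,-0.001,-0.112,0,0.085,0,-0.001,-0.112,0]'

```text
t: 3.95
tool_pos: [0.5239, 0.1998, 0.1306]
orientation: [0.065, 0.704, -0.704, -0.064]
force: [0.2, 0.1, -0.1]
opening: 0.996
```

```bash
python3 - <<'E'
from workcell import *
from h import *
s=sense(); print({k:np.round(v,4).tolist() for k,v in s.items()})
for n in ("wrist","scene","top"):
    c=read_camera(n); cv2.imwrite(f"pics/{n}2.png",c["image"][:,:,::-1]); np.savez(n+"2.npz",**c)
cv2.imwrite("pics/s2z.png",cv2.resize(c["image"][250:380,130:270,::-1],None,fx=5,fy=5)[:600])
S=load("scene2.npz")["image"];cv2.imwrite("pics/scene2z.png",cv2.resize(S[110:230,340:470,::-1],None,fx=5,fy=5))
E
```

```text
{'t': 3.95, 'joint_pos': [0.289, 0.3941, 1.6855, -0.0, 1.0614, 2.0419], 'qvel': [0.0006, 0.0016, 0.0009, -0.0008, -0.0022, 0.0002], 'joint_efforts': [-0.0004, -46.8386, -20.7585, 0.0001, -0.0056, -0.0001], 'tool_pos': [0.5239, 0.1998, 0.1306], 'orientation': [0.0645, 0.7043, -0.7041, -0.0641], 'force': [0.1567, 0.1138, -0.1015], 'ft_torque': [-0.0045, -0.0164, 0.0025], 'opening': 0.9959}
```

View pics/wrist2.png

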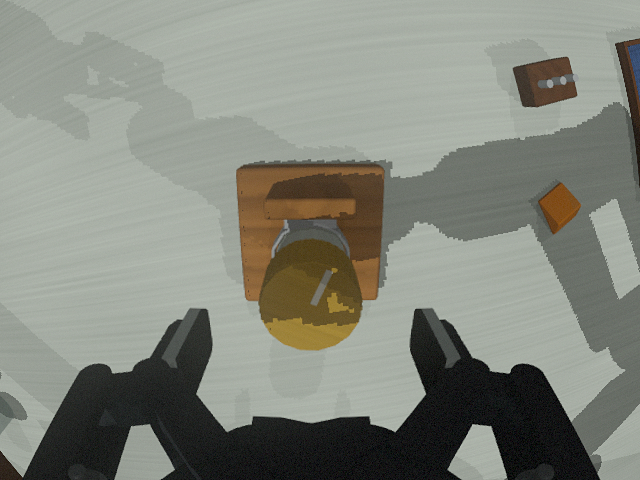

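View pics/scene2z.png

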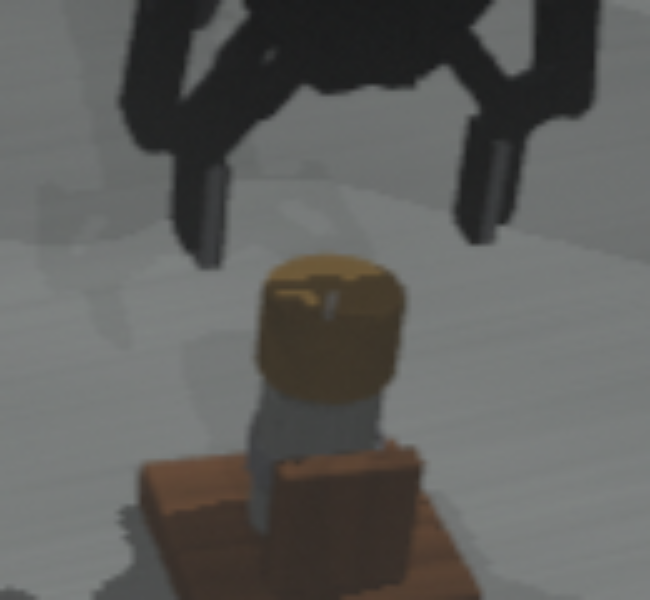

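```bash
python3 - <<'E'
from h import *
c=load("wrist2.npz"); h=cv2.cvtColor(c["image"],cv2.COLOR_RGB2HSV)
m=(h[...,0]>13)&(h[...,0]<32)&(h[...,1]>130)
m[:265]=0
b=max(blobs(m,300),key=lambda t:t[0][4]); k=max(cv2.findContours(b[2].astype(np.uint8),0,1)[0],key=len)[:,0,:]
k=k[(k[:,1]>300)]   # front arc of top face
from scipy.optimize import least_squares
for z in (.115,.1165):
    q=np.array([plane(c,p.astype(float),z,True)[:2] for p in k])
    r=least_squares(lambda p:np.hypot(q[:,0]-p[0],q[:,1]-p[1])-p[2],[.524,.2,.0235]); print(z,r.x,np.abs(r.fun).max())
    r=least_squares(lambda p:np.hypot(q[:,0]-p[0],q[:,1]-p[1])-.0235,[.524,.2]); print(' fixed r',r.x)
S=load("scene2.npz");P=cloud(S)
for (u,v) in [(340+213/5,110+250/5),(340+487/5,110+230/5)]:
    print(np.round(P[int(v)-2:int(v)+6,int(u)],4))
# cap top height in scene depth & wrist
print(np.median(P[164:170,402:411].reshape(-1,3),0))
W=ray(c,(311,303),True);d=np.median(c["depth"][300:307,306:316]);print(W[0]+W[1]*d/(W[1]@(-c["view"][2,:3])))
def proj(c,p):
    q=c["view"][:3,:3]@p+c["view"][:3,3];q=np.array([q[0],-q[1],-q[2]]);t=np.arctan2(np.hypot(q[0],q[1]),q[2]);n=np.hypot(q[0],q[1]);return c["K"][:2,2]+c["K"][0,0]*t*q[:2]/n
a=-1.752
for dz in (-.011,0,.005,.013):
  for sgn in (-1,0,1): print(dz,sgn,proj(c,np.array([.5239,.1998,.1306+dz])+sgn*.0425*np.array([np.cos(a),np.sin(a),0])))
E
```

```text
0.115 [0.52307121 0.19948607 0.02279851] 0.000513289166342034
 fixed r [0.52393145 0.19933668]
0.1165 [0.52392132 0.19932858 0.02256568] 0.0005080471150677585
 fixed r [0.52507225 0.19912866]
[[ 5.2450e-01  1.5230e-01  1.4250e-01]
 [ 1.1416e+00 -1.6290e-01  5.2540e-01]
 [ 5.2640e-01  1.5160e-01  1.3990e-01]
 [ 5.2730e-01  1.5130e-01  1.3870e-01]
 [ 5.2580e-01  1.5220e-01  1.3580e-01]
 [ 5.2410e-01  1.5320e-01  1.3290e-01]
 [ 3.1770e-01  2.5910e-01 -8.0000e-04]
 [ 3.1940e-01  2.5840e-01 -2.2000e-03]]
[[ 5.433e-01  2.416e-01  1.423e-01]
 [ 5.401e-01  2.441e-01  1.384e-01]
 [ 5.441e-01  2.417e-01  1.391e-01]
 [ 5.413e-01  2.439e-01  1.354e-01]
 [ 5.424e-01  2.435e-01  1.342e-01]
 [ 3.413e-01  3.803e-01  4.000e-04]
 [ 3.436e-01  3.792e-01 -7.000e-04]
 [ 3.480e-01  3.766e-01 -3.000e-04]]
[0.5218342  0.19929979 0.11626775]
[0.52677234 0.19838498 0.11665274]
-0.011 -1 [214.89783603 310.65898072]
-0.011 0 [309.02564435 312.28200238]
-0.011 1 [403.32979408 310.72415182]
0 -1 [209.1606342  323.46622033]
0 0 [308.93889751 325.61346628]
0 1 [408.92652628 323.55683068]
0.005 -1 [206.35513894 329.77838635]
0.005 0 [308.89631615 332.21431083]
0.005 1 [411.66433366 329.88303348]
0.013 -1 [201.58650804 340.58408546]
0.013 0 [308.82368716 343.56229828]
0.013 1 [416.31945879 340.71511739]
```

Call:
carry_out --deltas '[0.085,0,0,0,0.18,0.085,0,0,0,0.36,0.085,0,0,0,0.54,0.085,0,0,0,0.72,0.085,0,0,0,0.9,0.085,0,0,0,1.08,0.085,0,0,0,1.26,0.085,0,0,0,1.42,0.085,0,0,0,1.57,0.085,0,0,0,1.57]'

```text
t: 5.35
tool_pos: [0.5237, 0.1997, 0.1303]
orientation: [-0.452, 0.544, -0.544, 0.452]
force: [-0.2, 0.1, -0.0]
opening: 0.998
```

```bash
python3 - <<'E'
from workcell import *
from h import *
s=sense(); print({k:np.round(v,4).tolist() for k,v in s.items()})
c=read_camera("wrist"); cv2.imwrite("pics/wrist3.png",c["image"][:,:,::-1]); np.savez("wrist3.npz",**c)
h=cv2.cvtColor(c["image"],cv2.COLOR_RGB2HSV)
m=(h[...,0]>13)&(h[...,0]<32)&(h[...,1]>130)
for f,mm in (("now",m),):
    for r in range(300,350,8):
        x=np.where(mm[r,230:400])[0]+230; g=c["image"][r].max(1)<85; d=np.where(g)[0]; print(r,(x.min(),x.max(),(x.min()+x.max())/2) if len(x) else None,d[d<300].max() if (d<300).any() else None,d[d>320].min() if (d>320).any() else None)
E
```

```text
{'t': 5.35, 'joint_pos': [0.289, 0.3945, 1.6858, -0.0, 1.0613, 0.4736], 'qvel': [0.0003, 0.0013, -0.0004, 0.0004, 0.0009, 0.0532], 'joint_efforts': [0.0007, -46.8187, -20.7081, -0.0022, 0.0014, -0.5174], 'tool_pos': [0.5237, 0.1997, 0.1303], 'orientation': [-0.4518, 0.544, -0.5439, 0.4518], 'force': [-0.1613, 0.1236, -0.0127], 'ft_torque': [0.0961, -0.0154, -0.0042], 'opening': 0.9979}
300 (np.int64(259), np.int64(377), np.float64(318.0)) None None
308 (np.int64(261), np.int64(362), np.float64(311.5)) None None
316 (np.int64(262), np.int64(360), np.float64(311.0)) 207 414
324 (np.int64(265), np.int64(357), np.float64(311.0)) 209 412
332 (np.int64(271), np.int64(351), np.float64(311.0)) 210 411
340 (np.int64(279), np.int64(342), np.float64(310.5)) 211 410
348 (np.int64(296), np.int64(323), np.float64(309.5)) 211 410
```

View pics/wrist3.png

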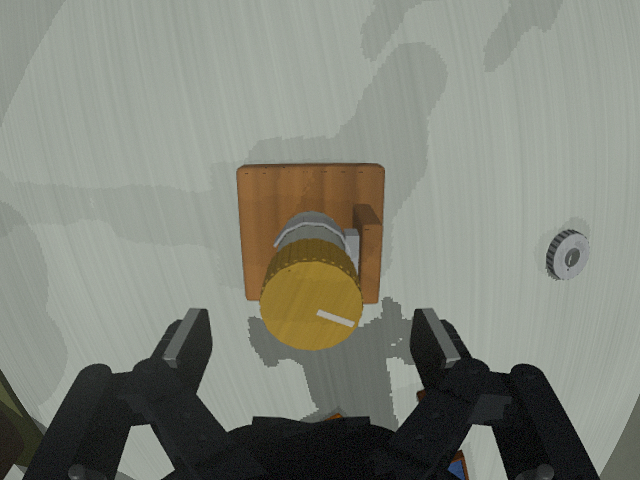

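Call:
carry_out --deltas '[0.085,0,0,0,-0.18,0.085,0,0,0,-0.36,0.085,0,0,0,-0.54,0.085,0,0,0,-0.72,0.085,0,0,0,-0.9,0.085,0,0,-0.005,-1.08,0.085,0,0,-0.013,-1.26,0.085,0,0,-0.022,-1.42,0.085,0,0,-0.031,-1.57,0.085,0,0,-0.036,-1.57]'

```text
t: 6.65
tool_pos: [0.5235, 0.1997, 0.0938]
orientation: [-0.064, -0.704, 0.704, 0.065]
force: [0.8, 0.5, 0.3]
opening: 0.994
```

Call:
carry_out --deltas '[0.07,0,0,0,0,0.065,0,0,0,0,0.06,0,0,0,0,0.056,0,0,0,0,0.055,0,0,0,0,0.055,0,0,0,0,0.055,0,0,0,0,0.055,0,0,0,0,0.055,0,0,0,0,0.055,0,0,0,0]'

```text
t: 7.9
tool_pos: [0.5237, 0.1997, 0.0943]
orientation: [0.064, 0.704, -0.704, -0.064]
force: [0.4, -0.7, 0.5]
opening: 0.644
```

```bash
python3 - <<'E'
from workcell import *
from h import *
s=sense(); print({k:np.round(v,4).tolist() for k,v in s.items()})
c=read_camera("wrist"); cv2.imwrite("pics/wrist4.png",c["image"][:,:,::-1]); np.savez("wrist4.npz",**c)
c=read_camera("scene"); np.savez("scene4.npz",**c); cv2.imwrite("pics/scene4z.png",cv2.resize(c["image"][110:230,340:470,::-1],None,fx=5,fy=5))
E
```

```text
{'t': 7.9, 'joint_pos': [0.289, 0.4381, 1.725, 0.0, 0.9786, 2.042], 'qvel': [0.0006, -0.0003, 0.0005, -0.001, -0.0011, -0.0031], 'joint_efforts': [-0.0006, -47.8026, -18.9914, 0.0, 0.0009, -0.0], 'tool_pos': [0.5237, 0.1997, 0.0943], 'orientation': [0.0643, 0.7042, -0.7042, -0.0644], 'force': [0.3864, -0.7432, 0.4853], 'ft_torque': [-0.0323, -0.0337, -0.0002], 'opening': 0.644}
```

View pics/wrist4.png

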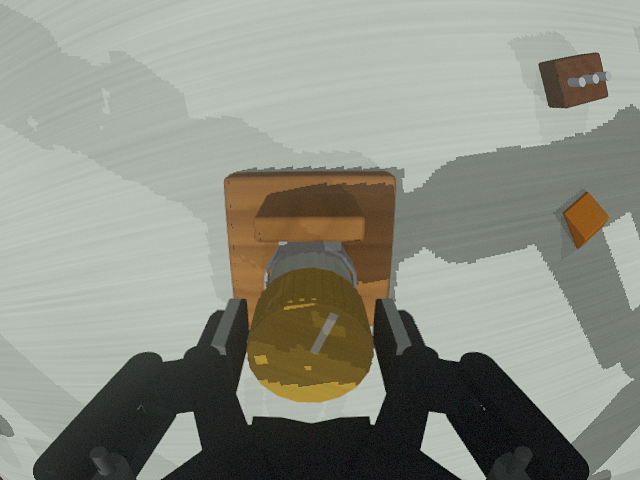

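View pics/scene4z.png

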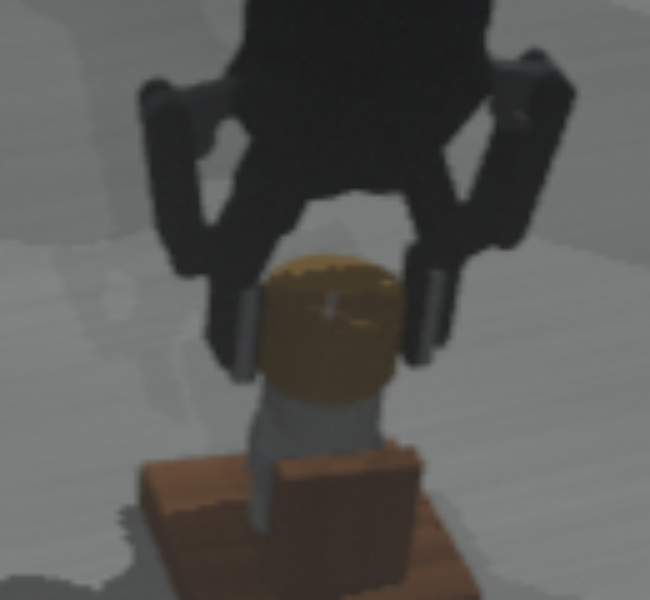

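Call:
carry_out --deltas '[0.05,0,0,0,0,0.048,0,0,0,0,0.046,0,0,0,0,0.044,0,0,0,0,0.042,0,0,0,0,0.04,0,0,0,0,0.04,0,0,0,0,0.04,0,0,0,0,0.04,0,0,0,0,0.04,0,0,0,0]' --grip_force 40

```text
t: 9.25
tool_pos: [0.5237, 0.1996, 0.0943]
orientation: [-0.064, -0.704, 0.704, 0.064]
force: [0.4, -1.9, 1.5]
opening: 0.537
```

```bash
cat > st.py <<'E'
from workcell import *
from h import *
from scipy.spatial.transform import Rotation as R
s=sense(); f=s
m=R.from_quat(s["orientation"]).as_matrix()
print("t",round(s["t"],2),"tcp",np.round(s["tool_pos"],4),"jaw",round(float(np.degrees(np.arctan2(m[1,2],m[0,2]))),1),"q6",round(s["joint_pos"][5],3),"F",np.round(s["force"],2),"M",np.round(s["ft_torque"],3),"open",round(s["opening"],4))
E
python3 st.py
```

```text
t 9.25 tcp [0.5237 0.1996 0.0943] jaw -100.4 q6 2.042 F [ 0.41 -1.85  1.49] M [-0.322 -0.028 -0.012] open 0.5366
```

Call:
carry_out --deltas '[0.04,0,0,0.0001,0.07,0.04,0,0,0.0002,0.14,0.04,0,0,0.0003,0.21,0.04,0,0,0.0004,0.28,0.04,0,0,0.0005,0.35,0.04,0,0,0.0006,0.42,0.04,0,0,0.0007,0.5,0.04,0,0,0.0007,0.5,0.04,0,0,0.0007,0.5,0.04,0,0,0.0007,0.5]'

```text
t: 10.5
tool_pos: [0.5239, 0.2002, 0.0951]
orientation: [-0.111, 0.698, -0.698, 0.112]
force: [0.4, 1.5, 1.2]
opening: 0.538
```

```bash
python3 st.py; python3 - <<'E'
from workcell import *
from h import *
c=read_camera("wrist"); cv2.imwrite("pics/wrist5.png",c["image"][:,:,::-1])
E
```

```text
t 10.5 tcp [0.5239 0.2002 0.0951] jaw -71.8 q6 1.543 F [0.42 1.53 1.21] M [ 0.237  0.045 -0.019] open 0.5382
```

View pics/wrist5.png

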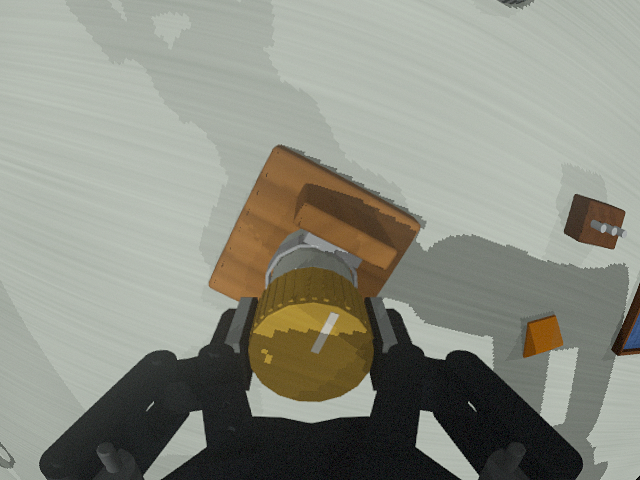

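Call:
carry_out --deltas '[0.04,0,0,0.0002,0.12,0.04,0,0,0.0004,0.25,0.04,0,0,0.0006,0.38,0.04,0,0,0.0007,0.5,0.04,0,0,0.0009,0.63,0.04,0,0,0.0011,0.76,0.04,0,0,0.0013,0.88,0.04,0,0,0.0014,1.0,0.04,0,0,0.0014,1.0,0.04,0,0,0.0014,1.0]'

```text
t: 11.8
tool_pos: [0.5237, 0.1996, 0.0965]
orientation: [0.432, -0.559, 0.56, -0.432]
force: [0.3, -1.3, 2.3]
opening: 0.541
```

```bash
python3 st.py
```

```text
t 11.8 tcp [0.5237 0.1996 0.0965] jaw -14.6 q6 0.544 F [ 0.33 -1.34  2.34] M [-0.025  0.032 -0.022] open 0.541
```

Call:
carry_out --deltas '[0.04,0,0,0.0002,0.12,0.04,0,0,0.0005,0.25,0.04,0,0,0.0007,0.38,0.04,0,0,0.0009,0.5,0.04,0,0,0.0011,0.63,0.04,0,0,0.0013,0.76,0.04,0,0,0.0015,0.88,0.04,0,0,0.0017,1.0,0.04,0,0,0.0017,1.0,0.04,0,0,0.0017,1.0]'

```text
t: 13.05
tool_pos: [0.5237, 0.1997, 0.0981]
orientation: [0.648, -0.284, 0.284, -0.648]
force: [-0.6, -0.0, 0.6]
opening: 0.539
```

```bash
python3 st.py
```

```text
t 13.05 tcp [0.5237 0.1997 0.0981] jaw 42.7 q6 -0.455 F [-0.63 -0.02  0.58] M [-0.053 -0.006 -0.061] open 0.5389
```

Call:
carry_out --deltas '[0.04,0,0,0.0002,0.12,0.04,0,0,0.0004,0.25,0.04,0,0,0.0006,0.38,0.04,0,0,0.0008,0.5,0.04,0,0,0.001,0.63,0.04,0,0,0.0012,0.76,0.04,0,0,0.0013,0.88,0.04,0,0,0.0015,1.0,0.04,0,0,0.0015,1.0,0.04,0,0,0.0015,1.0]'

```text
t: 14.3
tool_pos: [0.5237, 0.1997, 0.0996]
orientation: [0.704, 0.061, -0.061, -0.704]
force: [-0.2, -0.3, 1.9]
opening: 0.54
```

```bash
python3 st.py
```

```text
t 14.3 tcp [0.5237 0.1997 0.0996] jaw 99.9 q6 -1.455 F [-0.17 -0.26  1.9 ] M [ 0.024 -0.004  0.008] open 0.5404
```

Call:
carry_out --deltas '[0.04,0,0,0.0002,0.1,0.04,0,0,0.0003,0.2,0.04,0,0,0.0005,0.3,0.04,0,0,0.0007,0.4,0.04,0,0,0.0009,0.5,0.04,0,0,0.001,0.6,0.04,0,0,0.0012,0.7,0.04,0,0,0.0012,0.7,0.04,0,0,0.0012,0.7,0.04,0,0,0.0012,0.7]'

```text
t: 15.55
tool_pos: [0.5237, 0.1997, 0.1008]
orientation: [-0.641, -0.3, 0.3, 0.641]
force: [-0.4, 0.0, 2.6]
opening: 0.537
```

```bash
python3 st.py;python3 - <<'E'
from workcell import *
from h import *
c=read_camera("wrist"); cv2.imwrite("pics/wrist6.png",c["image"][:,:,::-1])
E
```

```text
t 15.55 tcp [0.5237 0.1997 0.1008] jaw 140.1 q6 -2.157 F [-0.42  0.01  2.63] M [-0.002 -0.002  0.045] open 0.5366
```

View pics/wrist6.png

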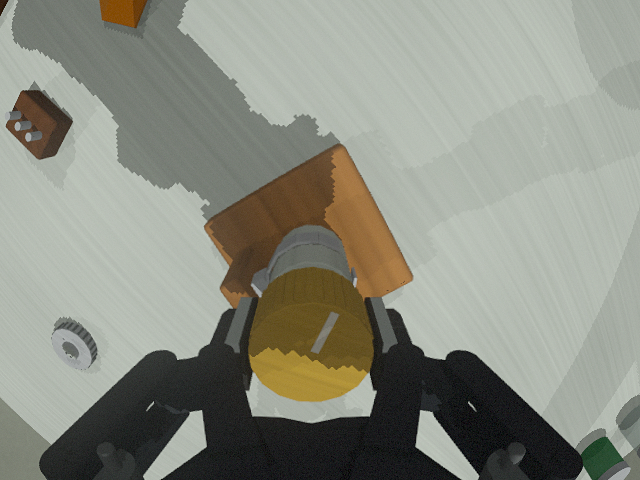

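Call:
carry_out --deltas '[0.04,0,0,0.0002,0,0.04,0,0,0.0004,0,0.04,0,0,0.0006,0,0.04,0,0,0.0006,0,0.04,0,0,0.0006,0,0.04,0,0,0.0006,0,0.04,0,0,0.0006,0,0.04,0,0,0.0006,0,0.04,0,0,0.0006,0,0.04,0,0,0.0006,0]'

```text
t: 16.85
tool_pos: [0.5237, 0.1997, 0.1014]
orientation: [-0.64, -0.3, 0.3, 0.64]
force: [-0.1, 0.4, -0.9]
opening: 0.537
```

```bash
python3 st.py
```

```text
t 16.85 tcp [0.5237 0.1997 0.1014] jaw 140.2 q6 -2.158 F [-0.13  0.38 -0.92] M [ 0.003 -0.013 -0.074] open 0.537
```

Call:
carry_out --deltas '[0.05,0,0,0,0,0.06,0,0,0,0,0.062,0,0,0,0,0.062,0,0,0,-0.1,0.062,0,0,0,-0.28,0.062,0,0,0,-0.46,0.062,0,0,0,-0.64,0.062,0,0,0,-0.82,0.062,0,0,0,-1.0,0.062,0,0,0,-1.18]'

```text
t: 18.1
tool_pos: [0.5237, 0.1997, 0.1014]
orientation: [0.699, -0.109, 0.109, -0.699]
force: [0.2, 0.4, 0.2]
opening: 0.725
```

```bash
python3 st.py;python3 - <<'E'
from workcell import *
from h import *
c=read_camera("wrist"); cv2.imwrite("pics/wrist7.png",c["image"][:,:,::-1])
E
```

```text
t 18.1 tcp [0.5237 0.1997 0.1014] jaw 72.3 q6 -0.972 F [0.19 0.37 0.22] M [-0.011  0.034 -0.072] open 0.7249
```

View pics/wrist7.png

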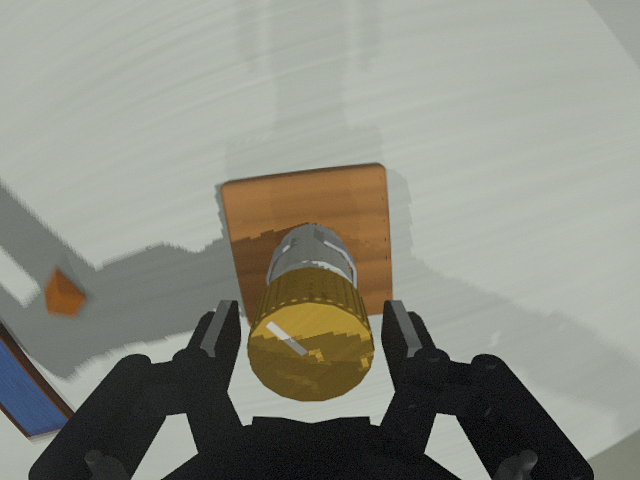

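Call:
carry_out --deltas '[0.062,0,0,0,-0.18,0.062,0,0,0,-0.36,0.062,0,0,0,-0.54,0.062,0,0,0,-0.72,0.062,0,0,0,-0.9,0.062,0,0,0,-1.08,0.062,0,0,0,-1.26,0.062,0,0,0,-1.44,0.062,0,0,0,-1.62,0.062,0,0,0,-1.8]'

```text
t: 19.4
tool_pos: [0.5237, 0.1997, 0.1014]
orientation: [-0.35, 0.615, -0.615, 0.35]
force: [0.0, 0.3, -0.2]
opening: 0.727
```

Call:
carry_out --deltas '[0.062,0,0,0,-0.18,0.062,0,0,0,-0.36,0.062,0,0,0,-0.54,0.062,0,0,0,-0.72,0.062,0,0,0,-0.9,0.062,0,0,0,-1.08,0.062,0,0,0,-1.26,0.062,0,0,0,-1.44,0.062,0,0,0,-1.62,0.062,0,0,0,-1.7]'

```text
t: 20.65
tool_pos: [0.5237, 0.1997, 0.1014]
orientation: [-0.23, -0.669, 0.669, 0.23]
force: [-0.3, -0.5, -0.2]
opening: 0.724
```

```bash
python3 st.py
```

```text
t 20.65 tcp [0.5237 0.1997 0.1014] jaw -128.0 q6 2.523 F [-0.25 -0.47 -0.24] M [-0.029 -0.01   0.044] open 0.7242
```

Regrip.

Call:
carry_out --deltas '[0.056,0,0,0,0,0.052,0,0,0,0,0.049,0,0,0,0,0.047,0,0,0,0,0.045,0,0,0,0,0.043,0,0,0,0,0.04,0,0,0,0,0.04,0,0,0,0,0.04,0,0,0,0,0.04,0,0,0,0]' --grip_force 40

```text
t: 21.9
tool_pos: [0.5236, 0.1997, 0.1014]
orientation: [-0.23, -0.669, 0.669, 0.23]
force: [-0.7, -1.2, 1.7]
opening: 0.54
```

```bash
python3 st.py
```

```text
t 21.9 tcp [0.5236 0.1997 0.1014] jaw -127.9 q6 2.522 F [-0.67 -1.22  1.72] M [-0.097  0.168 -0.029] open 0.5401
```

Call:
carry_out --deltas '[0.04,0,0,0.0003,0.1,0.04,0,0,0.0005,0.2,0.04,0,0,0.0007,0.3,0.04,0,0,0.0009,0.4,0.04,0,0,0.0011,0.5,0.04,0,0,0.0013,0.6,0.04,0,0,0.0015,0.7,0.04,0,0,0.0017,0.8,0.04,0,0,0.0017,0.8,0.04,0,0,0.0017,0.8]'

```text
t: 23.15
tool_pos: [0.524, 0.1999, 0.1031]
orientation: [-0.048, 0.706, -0.705, 0.048]
force: [0.9, 0.3, -0.1]
opening: 0.538
```

```bash
python3 st.py
```

```text
t 23.15 tcp [0.524  0.1999 0.1031] jaw -82.2 q6 1.724 F [ 0.94  0.32 -0.09] M [ 0.081 -0.066  0.002] open 0.5379
```

Call:
carry_out --deltas '[0.04,0,0,0.0002,0.07,0.04,0,0,0.0004,0.14,0.04,0,0,0.0005,0.21,0.04,0,0,0.0006,0.28,0.04,0,0,0.0007,0.35,0.04,0,0,0.0009,0.43,0.04,0,0,0.001,0.5,0.04,0,0,0.001,0.5,0.04,0,0,0.001,0.5,0.04,0,0,0.001,0.5]'

```text
t: 24.4
tool_pos: [0.5237, 0.1997, 0.1041]
orientation: [-0.221, 0.672, -0.672, 0.221]
force: [-0.5, 0.3, -0.1]
opening: 0.54
```

```bash
python3 st.py
```

```text
t 24.4 tcp [0.5237 0.1997 0.1041] jaw -53.5 q6 1.223 F [-0.49  0.29 -0.06] M [ 0.005 -0.049  0.061] open 0.5399
```

Call:
carry_out --deltas '[0.04,0,0,0.0003,0.07,0.04,0,0,0.0005,0.14,0.04,0,0,0.0006,0.21,0.04,0,0,0.0007,0.28,0.04,0,0,0.0008,0.35,0.04,0,0,0.001,0.43,0.04,0,0,0.0011,0.5,0.04,0,0,0.0011,0.5,0.04,0,0,0.0011,0.5,0.04,0,0,0.0011,0.5]'

```text
t: 25.65
tool_pos: [0.5235, 0.1997, 0.1051]
orientation: [-0.381, 0.596, -0.596, 0.381]
force: [0.1, -0.2, -1.1]
opening: 0.542
```

```bash
python3 st.py
```

```text
t 25.65 tcp [0.5235 0.1997 0.1051] jaw -24.9 q6 0.723 F [ 0.13 -0.21 -1.12] M [-0.039  0.05   0.059] open 0.5419
```

Turned about 343°, and the thread still resists the pull (−1.1 N).

Call:
carry_out --deltas '[0.04,0,0,0.0002,0.07,0.04,0,0,0.0003,0.14,0.04,0,0,0.0004,0.21,0.04,0,0,0.0005,0.28,0.04,0,0,0.0006,0.35,0.04,0,0,0.0008,0.43,0.04,0,0,0.0009,0.5,0.04,0,0,0.0009,0.5,0.04,0,0,0.0009,0.5,0.04,0,0,0.0009,0.5]'

```text
t: 26.9
tool_pos: [0.5237, 0.1997, 0.1061]
orientation: [0.516, -0.483, 0.483, -0.516]
force: [-0.3, -0.8, -0.7]
opening: 0.54
```

```bash
python3 st.py
```

```text
t 26.9 tcp [0.5237 0.1997 0.1061] jaw 3.8 q6 0.223 F [-0.35 -0.76 -0.71] M [-0.023  0.012  0.029] open 0.5399
```

Call:
carry_out --deltas '[0.04,0,0,0.0002,0.07,0.04,0,0,0.0003,0.14,0.04,0,0,0.0004,0.21,0.04,0,0,0.0005,0.28,0.04,0,0,0.0006,0.35,0.04,0,0,0.0008,0.43,0.04,0,0,0.0009,0.5,0.04,0,0,0.0009,0.5,0.04,0,0,0.0009,0.5,0.04,0,0,0.0009,0.5]'

```text
t: 28.15
tool_pos: [0.5239, 0.1998, 0.1072]
orientation: [-0.62, 0.34, -0.341, 0.62]
force: [-0.3, -0.5, 1.6]
opening: 0.544
```

```bash
python3 st.py
```

```text
t 28.15 tcp [0.5239 0.1998 0.1072] jaw 32.4 q6 -0.277 F [-0.27 -0.49  1.57] M [-0.024 -0.01   0.005] open 0.5436
```

Call:
carry_out --deltas '[0.04,0,0,0.0002,0,0.04,0,0,0.0004,0,0.04,0,0,0.0006,0,0.04,0,0,0.0006,0,0.04,0,0,0.0006,0,0.04,0,0,0.0006,0,0.04,0,0,0.0006,0,0.04,0,0,0.0006,0,0.04,0,0,0.0006,0,0.04,0,0,0.0006,0]'

```text
t: 29.4
tool_pos: [0.5238, 0.1998, 0.1077]
orientation: [-0.62, 0.34, -0.34, 0.62]
force: [0.2, -0.2, 0.7]
opening: 0.539
```

```bash
python3 st.py
```

```text
t 29.4 tcp [0.5238 0.1998 0.1077] jaw 32.5 q6 -0.278 F [ 0.21 -0.21  0.73] M [ 0.021 -0.052  0.027] open 0.5394
```

Call:
carry_out --deltas '[0.04,0,0,0.0002,0,0.04,0,0,0.0004,0,0.04,0,0,0.0006,0,0.04,0,0,0.0006,0,0.04,0,0,0.0006,0,0.04,0,0,0.0006,0,0.04,0,0,0.0006,0,0.04,0,0,0.0006,0,0.04,0,0,0.0006,0,0.04,0,0,0.0006,0]'

```text
t: 30.65
tool_pos: [0.5237, 0.1997, 0.1082]
orientation: [-0.62, 0.34, -0.34, 0.62]
force: [0.8, 0.6, 1.0]
opening: 0.541
```

```bash
python3 st.py
```

```text
t 30.65 tcp [0.5237 0.1997 0.1082] jaw 32.5 q6 -0.278 F [0.76 0.57 0.96] M [ 0.031 -0.164  0.001] open 0.5407
```

Call:
carry_out --deltas '[0.04,0,0,0.001,0,0.04,0,0,0.002,0,0.04,0,0,0.004,0,0.04,0,0,0.007,0,0.04,0,0,0.012,0,0.04,0,0,0.018,0,0.04,0,0,0.025,0,0.04,0,0,0.032,0,0.04,0,0,0.036,0,0.04,0,0,0.036,0]'

```text
t: 31.9
tool_pos: [0.524, 0.1998, 0.1447]
orientation: [-0.62, 0.34, -0.34, 0.62]
force: [0.2, -0.2, -0.7]
opening: 0.54
```

```bash
python3 st.py; python3 - <<'E'
from workcell import *
from h import *
for n in ("wrist","scene"):
    c=read_camera(n); cv2.imwrite(f"pics/{n}8.png",c["image"][:,:,::-1]); np.savez(n+"8.npz",**c)
cv2.imwrite("pics/scene8z.png",cv2.resize(c["image"][80:230,330:480,::-1],None,fx=4,fy=4))
E
```

```text
t 31.9 tcp [0.524  0.1998 0.1447] jaw 32.5 q6 -0.278 F [ 0.22 -0.18 -0.72] M [0.011 0.02  0.004] open 0.5402
```

View pics/scene8z.png

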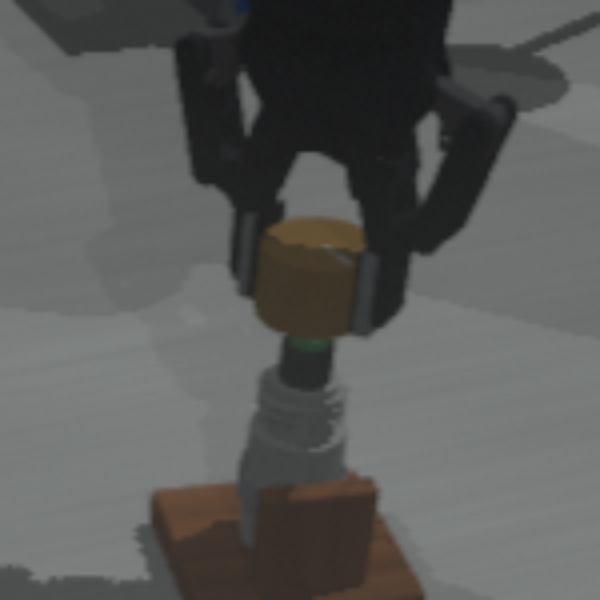

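View pics/wrist8.png

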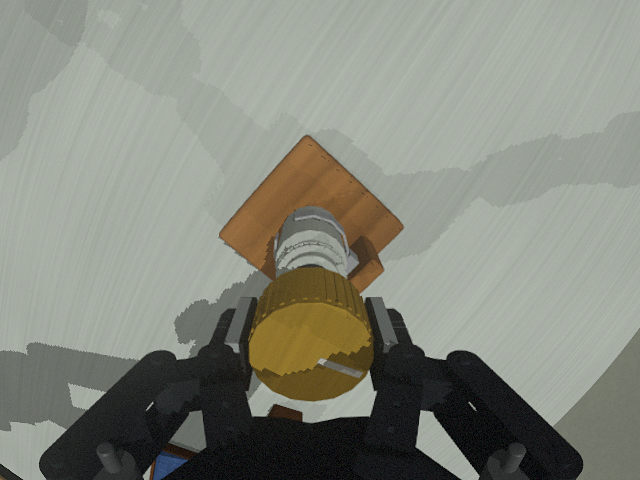

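Call:
carry_out --deltas '[0.04,0,0,0.005,0,0.04,0,0,0.012,0,0.04,0,0,0.02,0,0.04,0,0,0.028,0,0.04,0,0,0.036,0,0.04,0,0,0.044,0,0.04,0,0,0.052,0,0.04,0,0,0.058,0,0.04,0,0,0.06,0,0.04,0,0,0.06,0]'

```text
t: 33.25
tool_pos: [0.5237, 0.1997, 0.2042]
orientation: [0.62, -0.34, 0.34, -0.62]
force: [-0.6, 0.3, -1.0]
opening: 0.539
```

```bash
python3 st.py; python3 - <<'E'
from workcell import *
from h import *
T=load("top0.npz");S=load("scene0.npz")
h=cv2.cvtColor(S["image"],cv2.COLOR_RGB2HSV)
print(h[295,205])
cen={}
for n,c in (("S",S),("T",T)):
    h=cv2.cvtColor(c["image"],cv2.COLOR_RGB2HSV)
    m=(h[...,0]>100)&(h[...,0]<130)&(h[...,1]>60)&(h[...,2]>30)
    m=cv2.morphologyEx(m.astype(np.uint8),cv2.MORPH_OPEN,np.ones((3,3)))
    m[:200]=0
    b=max(blobs(m,200),key=lambda t:t[0][4]);k=max(cv2.findContours(b[2].astype(np.uint8),0,1)[0],key=len)
    q=cv2.approxPolyDP(cv2.convexHull(k),5,True)[:,0].astype(float); print(n,b[0],q.tolist())
    for p in q: print(np.round(plane(c,p,.007),4))
    # image of rectangle centre = diagonal crossing
    if len(q)==4:
        l=np.cross(np.cross(np.r_[q[0],1],np.r_[q[2],1]),np.cross(np.r_[q[1],1],np.r_[q[3],1])); cen[n]=l[:2]/l[2]; print("cen",cen[n],plane(c,cen[n],.007))
    P=cloud(c); print("depth med",np.median(P[b[2]],0))
if len(cen)==2: print(tri([ray(T,cen["T"]),ray(S,cen["S"])]))
# cap height vs TCP from scene8
c=load("scene8.npz");P=cloud(c);h=cv2.cvtColor(c["image"],cv2.COLOR_RGB2HSV)
m=(h[...,0]>12)&(h[...,0]<32)&(h[...,1]>110); m[:130]=0;m[165:]=0;m[:,:390]=0;m[:,430:]=0
z=P[m][:,2]; print("cap z at TCP .1447",np.percentile(z,[1,5,50,95,99]))
g=P[150:164,420:424]; print(np.round(g[...,2],3).tolist())
cv2.imwrite("pics/x.png",c["image"][:,:,::-1])
E
```

```text
t 33.25 tcp [0.5237 0.1997 0.2042] jaw 32.5 q6 -0.278 F [-0.56  0.29 -1.01] M [ 0.015 -0.004  0.023] open 0.5392
[112  96  69]
S [157, 259, 94, 75, 4139] [[221.0, 259.0], [250.0, 305.0], [180.0, 333.0], [157.0, 281.0]]
[ 0.5223 -0.1281  0.007 ]
[ 0.6411 -0.1057  0.007 ]
[ 0.6611 -0.2107  0.007 ]
[ 0.5408 -0.233   0.007 ]
cen [202.32951945 292.6979405 ] [ 0.59117877 -0.16909347  0.007     ]
depth med [ 0.59543606 -0.17092636  0.00642931]
T [394, 230, 83, 94, 5891] [[461.0, 230.0], [476.0, 311.0], [408.0, 323.0], [394.0, 241.0]]
[ 0.6648 -0.2094  0.007 ]
[ 0.5386 -0.2343  0.007 ]
[ 0.5174 -0.1284  0.007 ]
[ 0.6448 -0.1042  0.007 ]
cen [434.85532816 275.87649965] [ 0.59171013 -0.16921874  0.007     ]
depth med [ 0.59163176 -0.16861336  0.00799616]
(array([ 0.59172463, -0.16909866,  0.00751856]), [np.float64(1.1835190079089248e-05), np.float64(1.1835190079035107e-05)])
cap z at TCP .1447 [0.16383022 0.16433708 0.16537593 0.16629452 0.16685538]
[[0.161, 0.162, 0.162, 0.16], [0.159, 0.161, 0.16, 0.16], [0.158, 0.158, 0.158, 0.155], [0.156, 0.156, 0.156, 0.156], [0.154, 0.156, 0.154, 0.153], [0.154, 0.153, 0.152, 0.152], [0.152, 0.152, 0.151, 0.149], [0.525, 0.148, 0.149, 0.149], [0.148, 0.148, 0.146, 0.148], [0.146, 0.145, 0.144, 0.145], [0.146, 0.143, 0.143, 0.144], [0.142, 0.141, 0.139, 0.142], [0.141, 0.139, 0.137, 0.137], [0.139, 0.136, 0.136, -0.001]]
```

Call:
carry_out --deltas '[0.04,0.003,-0.016,0,-0.01,0.04,0.009,-0.048,0,-0.05,0.04,0.017,-0.092,0,-0.09,0.04,0.026,-0.138,0,-0.14,0.04,0.034,-0.184,0,-0.18,0.04,0.042,-0.23,0,-0.23,0.04,0.051,-0.276,0,-0.28,0.04,0.059,-0.32,0,-0.32,0.04,0.065,-0.352,0,-0.36,0.04,0.068,-0.369,0,-0.37]'

```text
t: 34.5
tool_pos: [0.5913, -0.1719, 0.2037]
orientation: [0.546, -0.449, 0.449, -0.546]
force: [0.2, 0.2, -0.3]
opening: 0.54
```

Call:
carry_out --deltas '[0.04,0,0,-0.01,0,0.04,0,0,-0.03,0,0.04,0,0,-0.055,0,0.04,0,0,-0.08,0,0.04,0,0,-0.105,0,0.04,0,0,-0.125,0,0.04,0,0,-0.14,0,0.04,0,0,-0.15,0,0.04,0,0,-0.154,0,0.04,0,0,-0.154,0]'

```text
t: 35.75
tool_pos: [0.5919, -0.1692, 0.0503]
orientation: [-0.547, 0.448, -0.448, 0.547]
force: [-0.7, -0.5, -0.0]
opening: 0.544
```

```bash
python3 st.py; python3 - <<'E'
from workcell import *
from h import *
for n in ("wrist","scene","top"):
    c=read_camera(n); cv2.imwrite(f"pics/{n}9.png",c["image"][:,:,::-1]); np.savez(n+"9.npz",**c)
E
```

```text
t 35.75 tcp [ 0.5919 -0.1692  0.0503] jaw 11.3 q6 -0.544 F [-0.66 -0.51 -0.04] M [ 0.027 -0.061  0.   ] open 0.5435
```

View pics/wrist9.png

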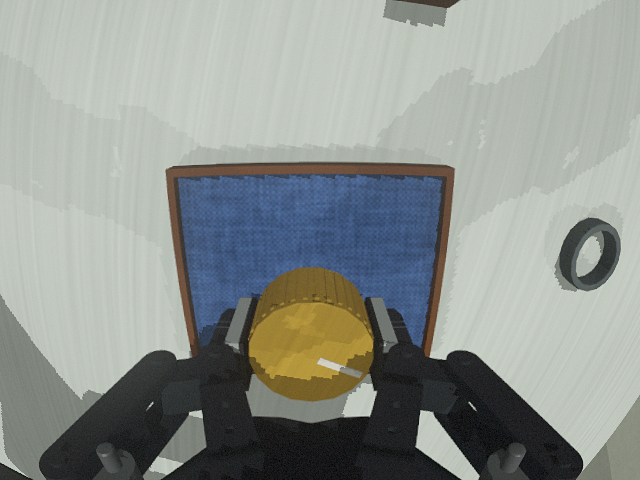

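View pics/scene9.png

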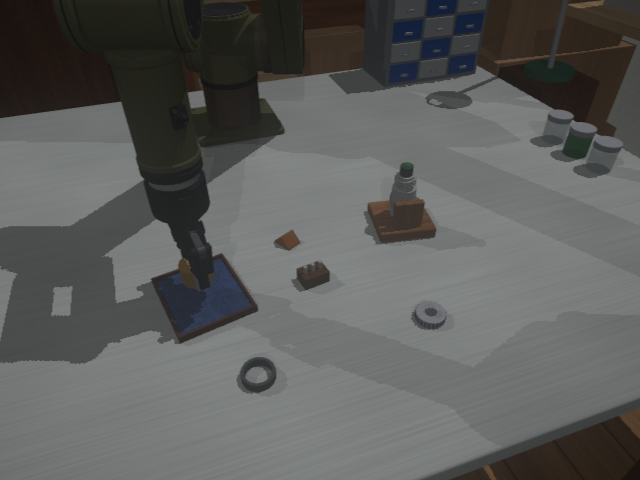

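Cap is centred over the tray. I descend to about 2 mm above the predicted contact height (TCP ≈ 0.0175).

Call:
carry_out --deltas '[0.04,0,0,-0.005,0,0.04,0,0,-0.011,0,0.04,0,0,-0.017,0,0.04,0,0,-0.022,0,0.04,0,0,-0.026,0,0.04,0,0,-0.028,0,0.04,0,0,-0.029,0,0.04,0,0,-0.03,0,0.04,0,0,-0.03,0,0.04,0,0,-0.03,0]'

```text
t: 37.15
tool_pos: [0.5918, -0.1693, 0.0203]
orientation: [-0.547, 0.448, -0.448, 0.547]
force: [-0.2, 0.1, -0.5]
opening: 0.541
```

```bash
python3 st.py
```

```text
t 37.15 tcp [ 0.5918 -0.1693  0.0203] jaw 11.3 q6 -0.544 F [-0.18  0.08 -0.5 ] M [-0.021  0.011  0.044] open 0.5408
```

Call:
carry_out --deltas '[0.04,0,0,-0.0003,0,0.04,0,0,-0.0006,0,0.04,0,0,-0.0009,0,0.04,0,0,-0.0012,0,0.04,0,0,-0.0015,0,0.04,0,0,-0.0018,0,0.04,0,0,-0.002,0,0.04,0,0,-0.002,0,0.04,0,0,-0.002,0,0.04,0,0,-0.002,0]'

```text
t: 38.4
tool_pos: [0.5917, -0.1692, 0.0182]
orientation: [0.547, -0.448, 0.448, -0.547]
force: [0.0, 0.2, -0.3]
opening: 0.538
```

```bash
python3 st.py
```

```text
t 38.4 tcp [ 0.5917 -0.1692  0.0182] jaw 11.3 q6 -0.544 F [ 0.04  0.25 -0.33] M [-0.015 -0.056  0.011] open 0.5378
```

Call:
carry_out --deltas '[0.04,0,0,-0.0002,0,0.04,0,0,-0.0003,0,0.04,0,0,-0.0005,0,0.04,0,0,-0.0006,0,0.04,0,0,-0.0008,0,0.04,0,0,-0.0009,0,0.04,0,0,-0.001,0,0.04,0,0,-0.001,0,0.04,0,0,-0.001,0,0.04,0,0,-0.001,0]'

```text
t: 39.65
tool_pos: [0.5917, -0.1693, 0.0172]
orientation: [0.547, -0.448, 0.448, -0.547]
force: [-0.0, -1.0, -0.9]
opening: 0.541
```

```bash
python3 st.py
```

```text
t 39.65 tcp [ 0.5917 -0.1693  0.0172] jaw 11.3 q6 -0.544 F [-0.01 -0.96 -0.91] M [-0.037 -0.009 -0.   ] open 0.5415
```

Call:
carry_out --deltas '[0.04,0,0,-0.0002,0,0.04,0,0,-0.0003,0,0.04,0,0,-0.0005,0,0.04,0,0,-0.0006,0,0.04,0,0,-0.0008,0,0.04,0,0,-0.0009,0,0.04,0,0,-0.001,0,0.04,0,0,-0.001,0,0.04,0,0,-0.001,0,0.04,0,0,-0.001,0]'

```text
t: 40.9
tool_pos: [0.5917, -0.1692, 0.0162]
orientation: [-0.547, 0.448, -0.448, 0.547]
force: [0.2, 0.1, 0.2]
opening: 0.543
```

```bash
python3 st.py
```

```text
t 40.9 tcp [ 0.5917 -0.1692  0.0162] jaw 11.3 q6 -0.544 F [0.22 0.1  0.21] M [ 0.058  0.048 -0.031] open 0.5426
```

Call:
carry_out --deltas '[0.04,0,0,-0.0002,0,0.04,0,0,-0.0004,0,0.04,0,0,-0.0006,0,0.04,0,0,-0.0007,0,0.04,0,0,-0.0007,0,0.04,0,0,-0.0007,0,0.04,0,0,-0.0007,0,0.04,0,0,-0.0007,0,0.04,0,0,-0.0007,0,0.04,0,0,-0.0007,0]'

```text
t: 42.15
tool_pos: [0.5917, -0.1693, 0.0155]
orientation: [-0.547, 0.448, -0.448, 0.547]
force: [-0.2, 0.5, 1.7]
opening: 0.541
```

```bash
python3 st.py; python3 -c "
from workcell import *
import numpy as np,time
print(np.round(sense()['force'],2))
read_camera('top');print(np.round(sense()['force'],2))
read_camera('top');print(np.round(sense()['force'],2))"
```

```text
t 42.15 tcp [ 0.5917 -0.1693  0.0155] jaw 11.3 q6 -0.544 F [-0.25  0.48  1.73] M [0.013 0.068 0.028] open 0.5407
[-0.25  0.48  1.73]
[-0.42  0.44  1.85]
[-0.24 -0.47  1.98]
```

Call:
carry_out --deltas '[0.04,0,0,0.0002,0,0.04,0,0,0.0004,0,0.045,0,0,0.0004,0,0.047,0,0,0.0004,0,0.049,0,0,0.0004,0,0.052,0,0,0.0004,0,0.056,0,0,0.0004,0,0.06,0,0,0.0004,0,0.062,0,0,0.0004,0,0.062,0,0,0.0004,0]' --grip_force 20

```text
t: 43.5
tool_pos: [0.5917, -0.1693, 0.0159]
orientation: [0.547, -0.448, 0.448, -0.547]
force: [0.2, -0.4, -0.5]
opening: 0.725
```

```bash
python3 st.py; python3 - <<'E'
from workcell import *
from h import *
c=read_camera("wrist"); cv2.imwrite("pics/wrist10.png",c["image"][:,:,::-1])
E
```

```text
t 43.5 tcp [ 0.5917 -0.1693  0.0159] jaw 11.3 q6 -0.544 F [ 0.22 -0.42 -0.49] M [ 0.012 -0.047 -0.025] open 0.7255
```

View pics/wrist10.png

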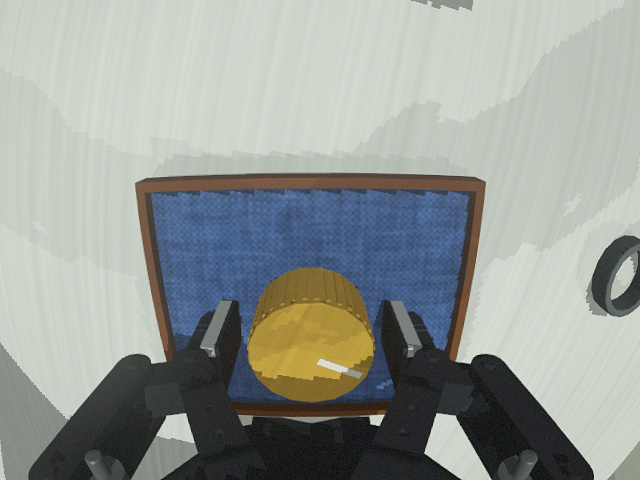

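The cap stands upright, clear of both pads (238 and 383; cap from 248 to 373). I lift straight up.

Call:
carry_out --deltas '[0.062,0,0,0.004,0,0.062,0,0,0.012,0,0.062,0,0,0.025,0,0.062,0,0,0.045,0,0.062,0,0,0.07,0,0.062,0,0,0.1,0,0.062,0,0,0.13,0,0.062,0,0,0.15,0,0.062,0,0,0.16,0,0.062,0,0,0.16,0]'

```text
t: 44.8
tool_pos: [0.5921, -0.1694, 0.177]
orientation: [-0.547, 0.448, -0.449, 0.547]
force: [0.3, 0.7, -0.4]
opening: 0.727
```

```bash
python3 st.py; python3 - <<'E'
from workcell import *
from h import *
for n in ("wrist","scene","top"):
    c=read_camera(n); cv2.imwrite(f"pics/{n}11.png",c["image"][:,:,::-1]); np.savez(n+"11.npz",**c)
c=load("wrist11.npz")
h=cv2.cvtColor(c["image"],cv2.COLOR_RGB2HSV);m=(h[...,0]>15)&(h[...,0]<30)&(h[...,1]>130)&(h[...,2]>110)
b=max(blobs(m,300),key=lambda t:t[0][4]);print(b[0],b[1],plane(c,b[1],.036,True),np.median(c["depth"][b[2]]))
W=ray(c,b[1],True);d=np.median(c["depth"][b[2]]);print(W[0]+W[1]*d/(W[1]@(-c["view"][2,:3])))
# bystanders: compare top views
a=load("top0.npz")["image"].astype(int);t=load("top11.npz")["image"].astype(int)
for nm,(u,v) in dict(wheel=(242,173),cell=(408,167),block=(326,260),prism=(332,328)).items():
    print(nm,np.abs(a-t)[v-22:v+22,u-22:u+22].mean())
E
```

```text
t 44.8 tcp [ 0.5921 -0.1694  0.177 ] jaw 11.3 q6 -0.544 F [ 0.34  0.66 -0.45] M [ 0.069  0.009 -0.004] open 0.7274
[280, 194, 61, 60, 2670] [308.9, 223.6] [ 0.59033424 -0.16874869  0.036     ] 0.28273624
[ 0.59025145 -0.16830687  0.03747298]
wheel 10.235020661157025
cell 9.803202479338843
block 9.12482782369146
prism 9.914944903581267
```

View pics/wrist11.png

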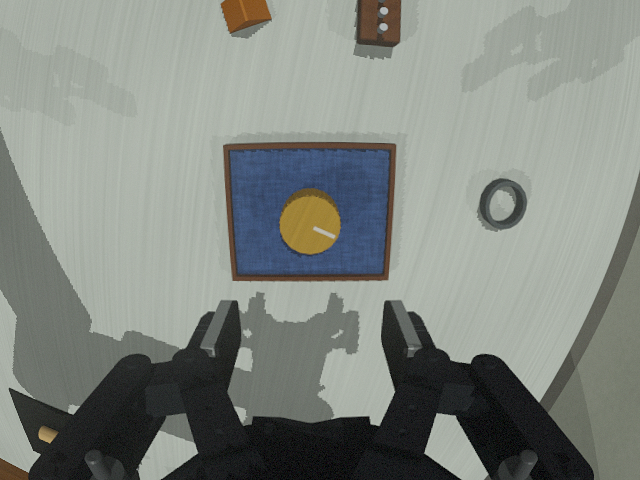

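View pics/scene11.png

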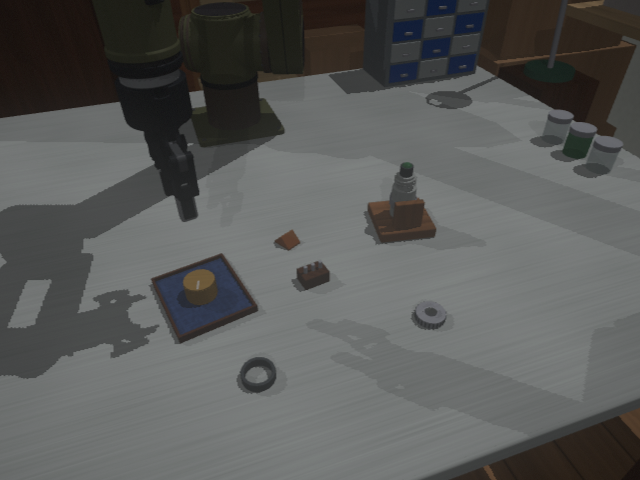

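```bash
python3 -c "
from workcell import *
print(job_done())"
```

```text
the job is handed in; nothing more can be done
None
```

The brass cap is off the barrel and stands rim down near the middle of the blue felt. I handed the job in at about 45 s of the allowed 72 s.

- **Unscrewing:** I turned the cap about 240°, released it only after a gentle pull met the expected 6 N/mm, then regripped and turned a further 160°. It came free at about 400°, held in the grip. Wrist force along the axis stayed within about 3 N at every reading (one per move), and during the first 240° the cap's white mark did not shift between the jaws. I did not repeat the mark check on the second stroke.
- **Lifting and placing:** Two small test pulls met no resistance, so I lifted the cap clear and carried it to the tray. It touched the felt with roughly 2.5 N, and I released it with about 0.4 mm of that relieved.
- **Final checks:** The last images show the cap upright at about (0.590, −0.169) with its top near 37 mm, against 38 mm expected. The gripper is clear of everything, and the other parts sit at the same places in the scene view as at the start.
- **Checks that disagreed or told little:** The first height readings of the cap top ranged from 114 to 120 mm, so I centred on the jaws as seen from two wrist angles. The before-and-after difference of the top images was evenly about 10 grey levels around all four other parts. I put that down to lighting; the top-view check says little by itself.

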